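Mount the fired pot on its plinth

ROBOT

A 6-joint arm with a two-finger parallel gripper is mounted at the origin on the work surface. World frame = base frame: x ahead of the robot, y to its left, z up, the work surface at z = 0. Lengths are in m, angles in degrees, forces in N, time in s.
With the tool pointing down it reaches from about 0.375 to 0.9 m from the base axis. Payload 3.1 kg.
Tool frame: the origin (TCP) lies midway between the tips of the shut fingers; the grasp point (between the pads) lies 19 mm behind it; z points along the fingers, y is the direction in which the jaws open and shut (so a half turn about z gives the same grasp; the last joint's range is limited). The gripper opens to 87 mm and grips with 3 to 60 N. Pads are 19 mm wide; open, the fingers measure 117 mm over their backs; the gripper's body (75 mm by 190 mm) begins 51 mm behind the grasp point.
Start: joints at [-77.836, 30.224, 82.088, -0, 67.689, -10.227], TCP at [0.238, -0.578, 0.223] pointing down, gripper open.
Joint ranges: [-176.69, 176.69], [-43.24, 126.21], [12.49, 139.97], [-82, 262], [0, 151.66], [-163.58, 163.58]. Speed limits (degrees/s): [159.86, 159.86, 180, 180, 180, 180].

INTERFACE

Orientations are given as a 3x3 rotation matrix whose columns are the frame's x, y, z axes.
In Python, from rig import bot gives the robot as it stands.
- The arm moves only by the tool carry_out, never from a script. Its arguments are lists of equal length, an entry for each row: "grip": the gripper's target within -1 to 1 (fully open at 1, half-way at 0, shut at -1); "slide": the shift along the tool's x, y, z in mm, a list of three; "twist": the turn, a rotation vector about the tool's x, y, z in rad, a list of three. In form: {"grip": [grip, ...], "slide": [[dx, dy, dz], ...], "twist": [[wx, wy, wz], ...]}. A call has 1 to 12 rows; each row shifts and turns the pose as measured when the row begins, along the tool's axes as they then stand; what a row does not reach is not made up. A row lasts 1/10 s, in which the tool goes at most 50 mm and 8.59 degrees, less where a joint would pass 70% of its speed; a pose out of reach is approached as far as the arm can. A call is refused whole if a number of a shift passes 50 or a number of a turn 0.15, either way. A call with a gripper value outside its range is refused whole. The fingers move at their own pace and stop on an object; the grip force is fixed at half the most. Time passes only in rows, so rows that do not move let the fingers close. It gives the time, the measured TCP pose, the force and the opening at its end, in the units of the state.
- bot.read_state(): the state, without advancing time (a new reading comes with each control period).
- bot.capture(name): name is "scene" or "top" or "wrist"; returns a dict with "color" (420x560x3 uint8, red, green, blue), "depth" (420x560 float32, m along the optical axis (not along the pixel's ray), 0 where there is no reading), "fx", "fy", "cx", "cy" (pixels), "position" and "rotation" of the camera in the world; the wrist camera has in their place "T_tool_cam" (4x4, takes a point from camera to tool coordinates, whose origin is the TCP and whose axes are the flange's). Camera axes: x right, y up, looking along -z (the intrinsics and any distortion apply to the point x, -y, -z); pixel columns grow to the right and rows downward; lengths in m; the calibration is good to about 2 mm. A picture is of the moment at which its call begins: read the wrist's pose just before it.
- bot.hand_in(): hands the job in, once; it reports no verdict.
The state is a dict: "time_s": time; "joint_positions": joint angles; "qvel": joint speeds; "tau": joint torques, N m; "position": TCP position; "tcp_rot": TCP orientation; "force": force on the tool from outside, world axes, zero at the start; "moment": the same for the moment, N m; "opening": opening from 0.0 (shut) to 1.0 (fully open).
Only numpy, scipy, OpenCV 4.12 (cv2) and the standard library are available. Lean on these libraries where they do the work, as an engineer would, in place of code of your own. Each camera call takes 0.05 s, during which the arm holds its last target.

TASK

Mount the crowned clay pot on the square plinth: lift it out of the drying rack, lean it by some 15 degrees so that the lower edge of its steel pin catches in the mouth of the plinth's bore, then straighten it and let it down, never dropping it, until its base sits flat on the plinth. Leave it standing there, and leave the owl in the rack undisturbed.

Things in the scene. Friction and masses are not known exactly. Their poses are not given: they have to be found in the camera images.
- pot: The crowned pot: fired grey-brown clay, 0.25 to 0.5 kg, round about its z axis (up), 88 mm high: foot 68 mm across, belly, straight neck, leafy crown; a steel pin under it. Origin: centre of the underside of the base, where the pin comes out. Starts upright in either of the rack's two holes, base resting on the rack's top. Which way its face looks does not matter.
- pot_neck (a point): On the pot's axis, 62 mm above its base: where to grip. The neck is a plain cylinder 40 mm across from 40 to 76 mm above the base; above it, to 88 mm, a crown of small pointed leaves no wider than the neck. The belly below 40 mm is wider than the neck.
- pin_tip (a point): Centre of the lower end of the pot's steel pin. The pin is 18 mm in diameter and sticks out 36 mm from the middle of the base, along the pot's axis; its end has a 1.5 mm chamfer.
- owl: A second clay piece, an owl 97 mm high and 62 mm across with a thinner pin, standing in the rack's other hole, 120 mm from the pot. Origin: centre of its base. Leave it alone.
- rack: Drying rack: a wooden block 100 x 240 x 48 mm (x, y, z), fixed to the bench. Two holes 26 mm across and 42 mm deep from its top, at y = +60 and -60 mm. Origin: centre of its underside.
- square_plinth: The square plinth: dark wood, 85 x 85 mm, its top 64 mm above the bench, screwed to the bench through a plywood foot 130 x 130 x 9 mm; it cannot move. Origin: centre of its underside, z up. One bore in the middle of the top.
- square_bore (a point): Centre of the mouth of the square plinth's bore, level with the plinth's top. The bore is vertical, 19.5 mm in diameter and 44 mm deep, with a 1.5 mm chamfer at the mouth.
- round_plinth: The other plinth, round, 80 mm across and 64 mm high on a similar foot, fixed, for the owl: its bore, 13.5 mm, is too small for the pot's pin. Origin: centre of its underside.

How it is judged:
By the outcome, as a careful person would: the job done as asked, in the order asked, and still so for the second after the job is handed in, with the robot touching nothing.
It also fails if it takes over 54 s, if anything falls off the work surface, if the arm or the gripper's body presses on something with over 40 N, if the wrist force passes 120 N, or if a joint passes its speed limit or range.

## Working session

There is one attempt and no reset: what is moved stays moved. The work goes in short steps, Python scripts to look and compute and a tool call to move; the robot and the scene stay as the last step left them, time stands still between calls to the robot, and variables do not carry over. Pictures are saved under pics/ and viewed, and the job is handed in when it is done.

Besides the shell and the picture viewer there is one more tool, called after ">>>" as a command line: name --argument value ..., lists and objects as JSON in quotes. carry_out: Moves the arm, as the interface text tells. Its arguments: {"type":"object","properties":{"grip":{"type":"array"},"slide":{"type":"array"},"twist":{"type":"array"}},"required":["grip","slide","twist"]}

```bash
ls; mkdir -p pics
python3 - <<'E'
from rig import bot
import cv2, numpy as np, pickle
s=bot.read_state(); print(s)
for n in ("scene","top","wrist"):
    c=bot.capture(n); pickle.dump(c,open(f"{n}0.pkl","wb"))
    cv2.imwrite(f"pics/{n}0.png",c["color"][:,:,::-1])
    print(n,{k:v for k,v in c.items() if k not in("color","depth")}, (c["depth"]>0).mean())
E
```

```text
pics
{'time_s': 0.0, 'joint_positions': array([-7.78360874e+01,  3.02795036e+01,  8.21572616e+01, -6.31882119e-04,
        6.76881519e+01, -1.02281139e+01]), 'qvel': array([ 0.06031793, -0.07094745,  0.01184947, -0.01967778,  0.08280838,
        0.1206065 ]), 'tau': array([-1.33608879e-03, -4.40036559e+01, -1.76592118e+01,  6.32473198e-02,
        5.81236265e-02, -1.57871523e-04]), 'position': array([ 0.23794679, -0.57713548,  0.22156101]), 'tcp_rot': array([[ 9.24597545e-01,  3.80945087e-01, -4.69364257e-04],
       [ 3.80945189e-01, -9.24595171e-01,  2.12911381e-03],
       [ 3.77103521e-04, -2.14737546e-03, -9.99997623e-01]]), 'force': array([-0.47562814, -0.63127349,  0.08297272]), 'moment': array([-0.01683979, -0.02479809, -0.03225484]), 'opening': 1.0027486488889905}
scene {'fx': 407.9843350305623, 'fy': 407.9843350305623, 'cx': 281.38405511382757, 'cy': 220.07441231949707, 'position': array([1.05898254, 0.47646993, 0.66155929]), 'rotation': array([[-0.67550173, -0.46026221,  0.57606953],
       [ 0.73729639, -0.43174773,  0.51960364],
       [ 0.00956279,  0.77572714,  0.63099
[... 151 characters left out ...]
0.49558824, 0.01185535, 0.96590079]), 'rotation': array([[ 0.01006062,  0.99850845, -0.0536625 ],
       [-0.99938849,  0.01183771,  0.0329015 ],
       [ 0.03348767,  0.05329868,  0.99801695]])} 0.9959396258503401
wrist {'fx': 297.57865758624513, 'fy': 297.57865758624513, 'cx': 279.06331297655254, 'cy': 208.50194571228695, 'T_tool_cam': array([[ 8.31973478e-06,  9.58848664e-01,  2.83917663e-01,
         7.78498111e-02],
       [ 9.99999973e-01, -7.42454475e-05,  2.21438895e-04,
         1.45692520e-05],
       [ 2.33405982e-04,  2.83917654e-01, -9.58848638e-01,
        -1.62349448e-01],
       [ 0.00000000e+00,  0.00000000e+00,  0.00000000e+00,
         1.00000000e+00]])} 0.9959141156462585
```

View pics/scene0.png

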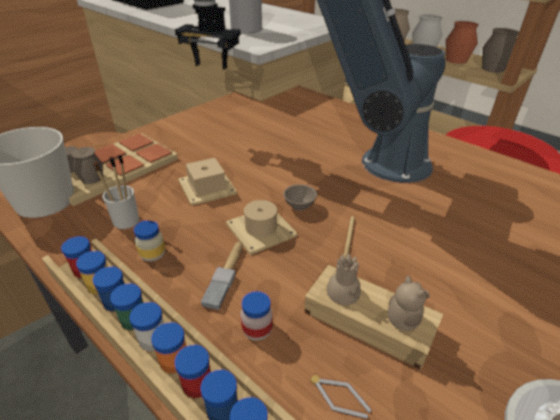

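View pics/top0.png

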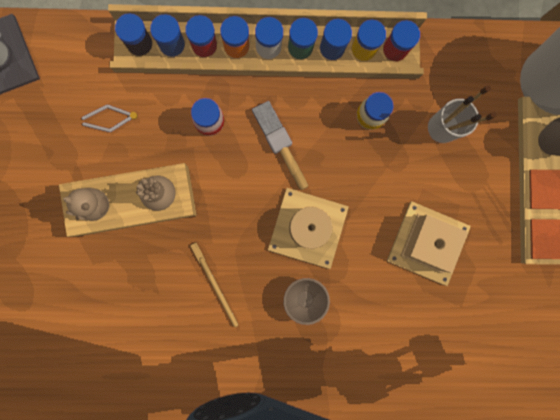

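The scene view shows the rack at about (372,312), with the crowned pot at (345,282) and the owl at (407,305). In the top view the pot is at (155,192), the owl at (87,204), the square plinth's bore at (440,244) and the round plinth at (311,227).

```bash
cat > h.py <<'E'
import numpy as np, cv2, pickle
def ray(c,u,v):
    d=np.array([(u-c["cx"])/c["fx"],-(v-c["cy"])/c["fy"],-1.0]); return c["rotation"]@d
def onz(c,u,v,z):
    d=ray(c,u,v); p=c["position"]; return p+d*(z-p[2])/d[2]
def cloud(c):
    h,w=c["depth"].shape; u,v=np.meshgrid(np.arange(w),np.arange(h)); D=c["depth"]
    P=np.stack([(u-c["cx"])/c["fx"]*D,-(v-c["cy"])/c["fy"]*D,-D],-1)
    return P@c["rotation"].T+c["position"]
def crop(c,x0,y0,x1,y1,k,name):
    im=c["color"][y0:y1,x0:x1,::-1]; cv2.imwrite(name,cv2.resize(im,None,fx=k,fy=k,interpolation=cv2.INTER_CUBIC))
E
python3 - <<'E'
from h import *
t=pickle.load(open("top0.pkl","rb")); s=pickle.load(open("scene0.pkl","rb"))
crop(t,50,155,210,245,5,"pics/rackt.png"); crop(t,380,195,480,290,6,"pics/plt.png")
crop(s,290,240,450,360,5,"pics/racks.png"); crop(s,170,150,250,210,8,"pics/pls.png")
P=cloud(t)
# table plane
print("table z",P[330:340,440:500,2].mean(), "plinth z",P[255:262,430:436,2].mean(), P[225:232,445:450,2].mean())
# plinth top by height
m=((P[...,2]>0.057)&(P[...,2]<0.072)).astype(np.uint8); m[:, :395]=0;m[:,470:]=0;m[:200]=0;m[290:]=0
print("n",m.sum()); q=P[m>0]; r=cv2.minAreaRect((q[:,:2]*1000).astype(np.float32)); print(r)
print("bore guess",onz(t,440,244,.064))
# dark bore
g=cv2.cvtColor(t["color"],cv2.COLOR_RGB2GRAY)[230:258,425:455]; b=(g<90).astype(np.uint8); mm=cv2.moments(b,True); u,v=425+mm["m10"]/mm["m00"],230+mm["m01"]/mm["m00"]; print(u,v,b.sum(),onz(t,u,v,.064))
# rack items
for nm,x0,x1 in(("R",60,195),):
    m=(P[...,2]>0.125); m[:, :60]=0;m[:,195:]=0;m[:160]=0;m[:][240:]=0
    n,l,st,ce=cv2.connectedComponentsWithStats(m.astype(np.uint8))
    for i in range(1,n):
        if st[i,4]>10:
            q=P[l==i]; print(st[i],ce[i],q.mean(0),q.min(0),q.max(0))
m=(P[...,2]>0.04)&(P[...,2]<0.056); m[:, :50]=0;m[:,205:]=0;m[:150]=0;m[245:]=0
q=P[m];print("rack",q[:,2].mean(),cv2.minAreaRect((q[:,:2]*1000).astype(np.float32)))
E
```

```text
table z 0.011676362827804501 plinth z 0.08540563347878491 0.06429249162814125
n 1971
((488.2305603027344, -327.39068603515625), (86.73998260498047, 85.1456298828125), 68.04891204833984)
bore guess [ 0.48657727 -0.32928777  0.064     ]
439.0 243.5 60 [ 0.48750734 -0.32737179  0.064     ]
[137 178  23  22 361] [148.14958449 188.43213296] [0.578317   0.20720394 0.13284058] [0.49558824 0.01185535 0.125059  ] [0.59715501 0.22713329 0.96590079]
[ 63 189  30  26 496] [ 78.17943548 201.19354839] [0.55429138 0.32413613 0.13801453] [0.49558824 0.01185535 0.12504367] [0.57653888 0.34837502 0.96590079]
rack 0.04858831049653553 ((566.4176635742188, 268.6025085449219), (100.67643737792969, 240.58074951171875), 10.594757080078125)
```

View pics/rackt.png

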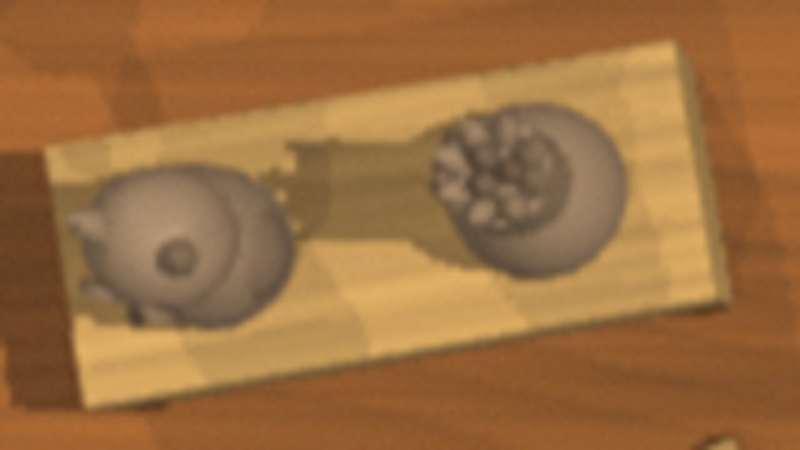

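View pics/plt.png

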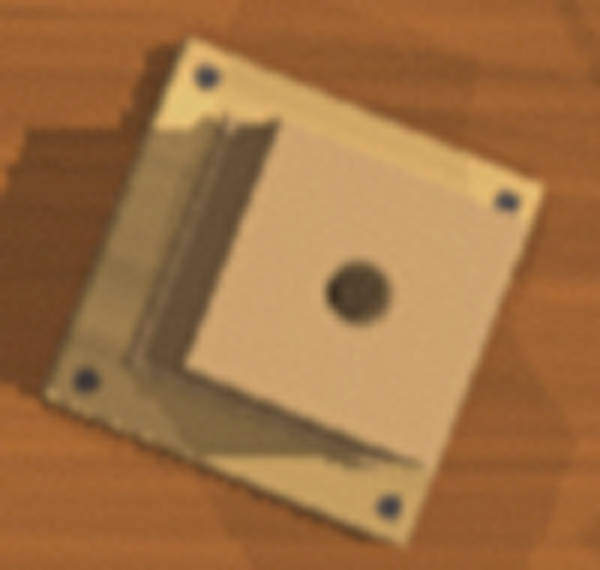

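View pics/racks.png

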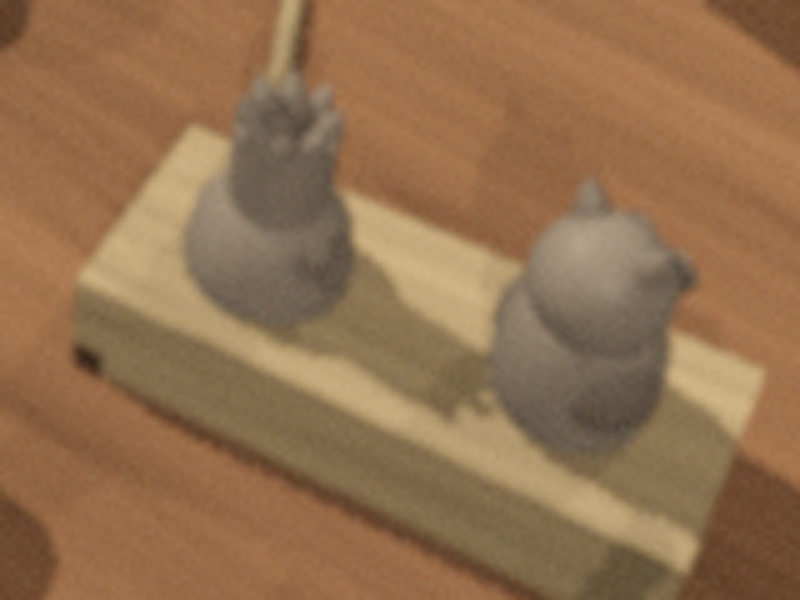

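View pics/pls.png

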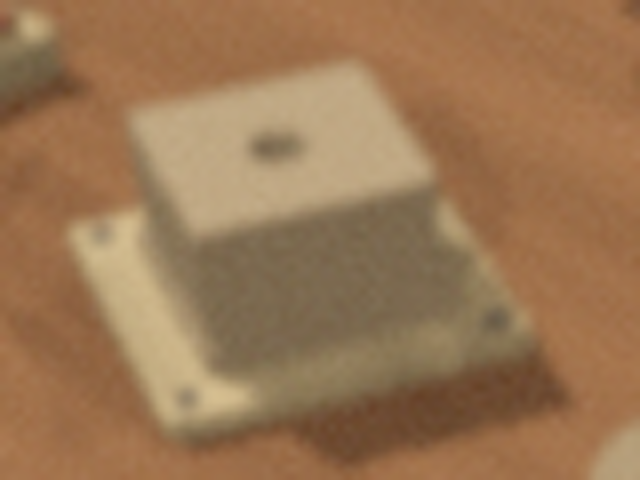

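>>> carry_out --grip '[1,1,1,1,1,1,1,1,1,1,1,1]' --slide '[[34,-33,-3],[34,-33,-3],[34,-33,-3],[34,-33,-3],[34,-33,-3],[34,-33,-3],[34,-33,-3],[34,-33,-3],[34,-33,-3],[34,-33,-3],[34,-33,-3],[34,-33,-3]]' --twist '[[0,0,-0.07],[0,0,0],[0,0,0],[0,0,0],[0,0,0],[0,0,0],[0,0,0],[0,0,0],[0,0,0],[0,0,0],[0,0,0],[0,0,0]]'

```text
time_s: 1.35
position: [0.4344, -0.0296, 0.2558]
tcp_rot: [[0.901, 0.434, 0.001], [0.434, -0.901, -0.0], [0.001, 0.001, -1.0]]
force: [1.5, -0.0, 0.2]
opening: 0.999
```

```bash
cat >> h.py <<'E'
from scipy.spatial.transform import Rotation as Ro
def go(p,yawx=None,R=None):
    from rig import bot
    s=bot.read_state(); Rm=s["tcp_rot"]; d=Rm.T@(np.array(p)-s["position"])*1000
    if R is None and yawx is not None: R=down(yawx)
    w=Ro.from_matrix(Rm.T@R).as_rotvec() if R is not None else np.zeros(3)
    print("t %.2f pos"%s["time_s"],np.round(s["position"],4),"F",np.round(s["force"],1),"q",np.round(s["joint_positions"],1),"open %.3f"%s["opening"])
    print("slide",np.round(d,1),"twist",np.round(w,4)); return s
def down(y):
    a=np.radians(y); x=np.array([np.cos(a),np.sin(a),0]); z=np.array([0,0,-1.]); return np.stack([x,np.cross(z,x),z],1)
E
python3 -c "
from h import *
go([.578,.209,.25],100.6)"
```

```text
t 1.35 pos [ 0.4344 -0.0296  0.2558] F [ 1.5 -0.   0.2] q [-18.7  12.8 105.6  -0.   61.6  45.6] open 0.999
slide [ 233.  -152.6    5.8] twist [ 1.3000e-03 -0.0000e+00 -1.3068e+00]
```

>>> carry_out --grip '[1,1,1,1,1,1,1,1,1,1,1,1]' --slide '[[40,-26,1],[40,-26,1],[40,-26,1],[40,-26,1],[40,-26,1],[33,-22,0],[0,0,0],[0,0,0],[0,0,0],[0,0,0],[0,0,0],[0,0,0]]' --twist '[[0,0,0],[0,0,0],[0,0,0],[0,0,0],[0,0,0],[0,0,0],[0,0,-0.15],[0,0,-0.15],[0,0,-0.15],[0,0,-0.15],[0,0,-0.15],[0,0,-0.15]]'

```text
time_s: 2.55
position: [0.5809, 0.2295, 0.2465]
tcp_rot: [[0.211, 0.977, -0.002], [0.977, -0.211, -0.001], [-0.001, -0.002, -1.0]]
force: [0.4, 0.5, -0.5]
opening: 0.999
```

```bash
python3 -c "
from h import *
go([.578,.209,.25],100.6)"
```

```text
t 2.55 pos [0.5809 0.2295 0.2465] F [ 0.4  0.5 -0.5] q [11.3 28.8 80.5 -0.  70.8 23.5] open 0.999
slide [-20.7   1.5  -3.5] twist [-0.002   0.001  -0.3978]
```

>>> carry_out --grip '[1,1,1,1]' --slide '[[-20,0,-2],[0,0,0],[0,0,0],[0,0,0]]' --twist '[[0,0,-0.13],[0,0,-0.13],[0,0,-0.13],[0,0,0]]'

```text
time_s: 2.95
position: [0.5752, 0.2093, 0.2467]
tcp_rot: [[-0.194, 0.981, -0.006], [0.981, 0.194, -0.002], [-0.0, -0.006, -1.0]]
force: [0.9, 0.4, 0.4]
opening: 1.002
```

```bash
cat >> h.py <<'E'
def wcap(name):
    from rig import bot
    s=bot.read_state(); c=bot.capture("wrist"); T=np.eye(4);T[:3,:3]=s["tcp_rot"];T[:3,3]=s["position"]; W=T@c["T_tool_cam"]
    c["position"]=W[:3,3];c["rotation"]=W[:3,:3]; pickle.dump(c,open(name+".pkl","wb")); cv2.imwrite(f"pics/{name}.png",c["color"][:,:,::-1]); return c
E
python3 -c "
from h import *
c=wcap('w1')
go([.578,.209,.25],100.6)
P=cloud(c)
m=(P[...,2]>.122)&(P[...,2]<.14)&(abs(P[...,0]-.578)<.04)&(abs(P[...,1]-.209)<.04)
q=P[m]; print(m.sum(),q.mean(0),q.min(0),q.max(0))
"
```

```text
t 3.00 pos [0.5752 0.2094 0.2466] F [ 0.4 -0.4  0.1] q [ 9.6 27.9 82.2 -0.  70.3 -1.5] open 1.002
slide [-0.9  2.6 -3.4] twist [-0.0062  0.0004  0.0078]
1225 [0.57937404 0.20943913 0.12935014] [0.56017022 0.1887556  0.12201463] [0.59941476 0.22750749 0.13705379]
```

View pics/w1.png

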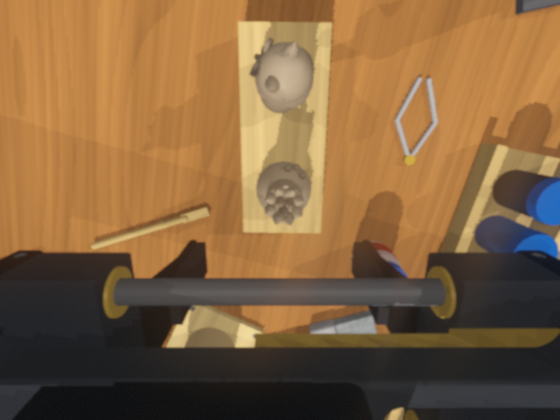

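>>> carry_out --grip '[1,1,1,1,1]' --slide '[[-1.7,4.1,20],[0,0,30],[0,0,30],[0,0,20],[0,0,0]]' --twist '[[-0.006,0,0.008],[0,0,0],[0,0,0],[0,0,0],[0,0,0]]'

```text
time_s: 3.5
position: [0.5814, 0.2094, 0.1448]
tcp_rot: [[-0.17, 0.986, 0.005], [0.986, 0.17, 0.001], [-0.0, 0.005, -1.0]]
force: [-0.8, 0.9, 0.3]
opening: 1.0
```

```bash
python3 -c "
from h import *
go([.5796,.2085,.093],100.6)"
```

```text
t 3.50 pos [0.5814 0.2094 0.1448] F [-0.8  0.9  0.3] q [ 9.5 34.9 87.4 -0.  57.4 -0.3] open 1.000
slide [-0.6 -2.2 51.7] twist [ 0.0047  0.0002 -0.0146]
```

>>> carry_out --grip '[1,1,1,1,1]' --slide '[[-0.6,-1.5,20],[0,0,18],[0,0,10],[0,0,3],[0,0,0]]' --twist '[[0.003,0,-0.01],[0,0,0],[0,0,0],[0,0,0],[0,0,0]]'

```text
time_s: 4.0
position: [0.5835, 0.2097, 0.0961]
tcp_rot: [[-0.173, 0.985, 0.008], [0.985, 0.173, 0.001], [0.0, 0.008, -1.0]]
force: [0.4, 0.3, 0.2]
opening: 1.0
```

```bash
python3 -c "
from h import *
go([.5796,.2085,.093],100.6)
from rig import bot
c=bot.capture('scene'); crop(c,250,180,480,360,3,'pics/s2.png')"
```

```text
t 4.00 pos [0.5835 0.2097 0.0961] F [0.4 0.3 0.2] q [ 9.5 38.8 89.1  0.  51.6 -0.5] open 1.000
slide [-0.5 -4.1  3.1] twist [ 0.0084  0.     -0.0109]
```

View pics/s2.png

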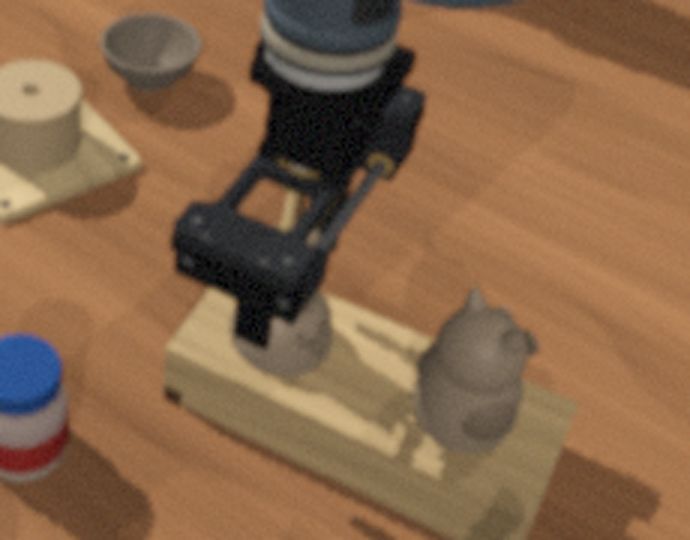

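>>> carry_out --grip '[1,1,-1,-1,-1,-1,-1,-1]' --slide '[[-0.5,-4,2],[0,0,0],[0,0,0],[0,0,0],[0,0,0],[0,0,0],[0,0,0],[0,0,0]]' --twist '[[0.008,0,-0.01],[0,0,0],[0,0,0],[0,0,0],[0,0,0],[0,0,0],[0,0,0],[0,0,0]]'

```text
time_s: 4.85
position: [0.5816, 0.2089, 0.0976]
tcp_rot: [[-0.184, 0.983, 0.006], [0.983, 0.184, 0.001], [-0.0, 0.006, -1.0]]
force: [-1.1, -0.5, -0.1]
opening: 0.544
```

```bash
python3 -c "
from h import *
go([.5796,.2085,.093],100.6)"
```

```text
t 4.85 pos [0.5816 0.2089 0.0976] F [-1.1 -0.5 -0.1] q [ 9.4 38.6 89.3  0.  51.8 -1.2] open 0.544
slide [-0.  -2.   4.6] twist [ 0.0063  0.0001 -0.0004]
```

>>> carry_out --grip '[0.5,0.5,-1,-1,-1,-1,-1,-1]' --slide '[[0,-2,4.5],[0,0,1],[0,0,0],[0,0,0],[0,0,0],[0,0,0],[0,0,0],[0,0,0]]' --twist '[[0.006,0,0],[0,0,0],[0,0,0],[0,0,0],[0,0,0],[0,0,0],[0,0,0],[0,0,0]]'

```text
time_s: 5.65
position: [0.5795, 0.2085, 0.0911]
tcp_rot: [[-0.183, 0.983, -0.001], [0.983, 0.183, -0.0], [-0.0, -0.001, -1.0]]
force: [0.3, -0.4, -0.8]
opening: 0.453
```

```bash
python3 -c "
from h import *
go([.5796,.2085,.093],100.6)"
```

```text
t 5.65 pos [0.5795 0.2085 0.0911] F [ 0.3 -0.4 -0.8] q [ 9.4 39.1 89.5 -0.  51.4 -1.2] open 0.453
slide [-0.   0.1 -1.9] twist [-0.0006  0.0001 -0.0005]
```

>>> carry_out --grip '[-1,-1,-1,-1,-1,-1,-1,-1]' --slide '[[0,0,0],[0,0,-5],[0,0,-8],[0,0,-12],[0,0,-12],[0,0,-15],[0,0,-15],[0,0,-15]]' --twist '[[0,0,0],[0,0,0],[0,0,0],[0,0,0],[0,0,0],[0,0,0],[0,0,0],[0,0,0]]'

```text
time_s: 6.45
position: [0.5759, 0.2079, 0.176]
tcp_rot: [[-0.184, 0.983, -0.01], [0.983, 0.184, -0.002], [0.0, -0.01, -1.0]]
force: [-0.1, -0.6, -3.4]
opening: 0.451
```

```bash
python3 -c "
from h import *
go([.54,.1,.25],90)
from rig import bot
c=bot.capture('scene'); crop(c,250,150,480,360,3,'pics/s3.png')"
```

```text
t 6.45 pos [0.5759 0.2079 0.176 ] F [-0.1 -0.6 -3.4] q [ 9.4 32.6 86.1 -0.  61.9 -1.2] open 0.451
slide [-99.5 -55.9 -73.5] twist [-0.0102  0.0009  0.1846]
```

View pics/s3.png

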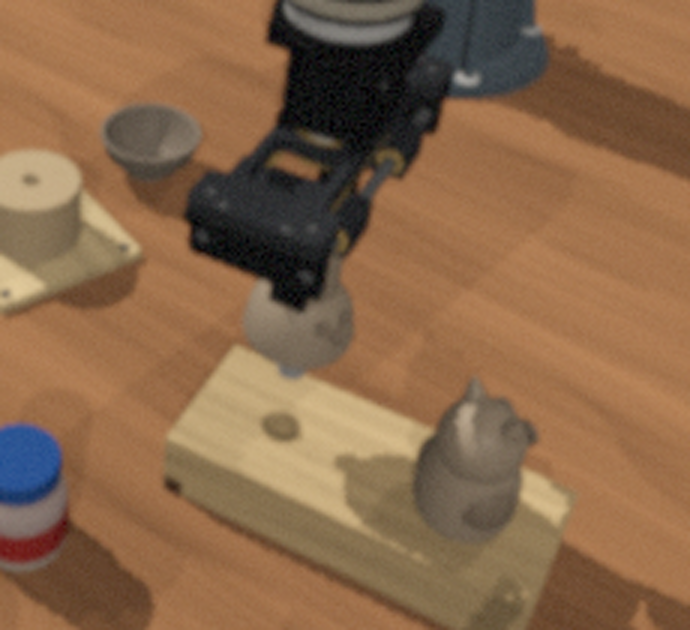

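>>> carry_out --grip '[-1,-1,-1,-1,-1,-1,-1,-1,-1,-1,-1,-1]' --slide '[[-10,-4,-10],[-20,-7,-10],[-30,-11,-10],[-38,-14,-5],[-40,-15,-5],[-40,-15,-5],[-40,-15,-5],[-40,-15,0],[-40,-15,0],[-40,-15,0],[-40,-15,0],[-30,-11,0]]' --twist '[[0,0,0],[0,0,0],[0,0,0],[0,0,0],[0,0,0],[0,0,0],[0,0,0],[0,0,0],[0,0,0],[0,0,0],[0,0,0],[0,0,0]]'

```text
time_s: 7.7
position: [0.4967, -0.238, 0.2392]
tcp_rot: [[-0.192, 0.981, -0.0], [0.981, 0.192, -0.005], [-0.004, -0.001, -1.0]]
force: [-0.8, 0.3, -4.7]
opening: 0.452
```

```bash
python3 -c "
from h import *
go([.4875,-.3274,.23],56)"
```

```text
t 7.70 pos [ 0.4967 -0.238   0.2392] F [-0.8  0.3 -4.7] q [-37.1  23.3  91.8  -0.2  64.8 -48.1] open 0.452
slide [-85.9 -26.2   9.6] twist [6.000e-04 4.700e-03 7.865e-01]
```

>>> carry_out --grip '[-1,-1,-1,-1,-1,-1,-1,-1,-1,-1,-1,-1]' --slide '[[-5,-2,0],[0,0,0],[0,0,0],[0,0,0],[0,0,0],[0,0,0],[0,0,0],[-25,6,1],[-35,10,1],[-40,12,1],[-35,10,0],[-12,4,0]]' --twist '[[0,0,0.05],[0,0,0.13],[0,0,0.13],[0,0,0.14],[0,0,0.14],[0,0,0.13],[0,0,0.07],[0,0,0],[0,0,0],[0,0,0],[0,0,0],[0,0,0]]'

```text
time_s: 8.9
position: [0.4266, -0.3981, 0.2408]
tcp_rot: [[0.596, 0.803, -0.009], [0.803, -0.596, -0.005], [-0.01, -0.004, -1.0]]
force: [0.1, -0.2, -3.2]
opening: 0.452
```

```bash
python3 -c "
from h import *
go([.4875,-.3274,.23],56)
c=wcap('w2')"
```

```text
t 8.90 pos [ 0.4266 -0.3981  0.2408] F [ 0.1 -0.2 -3.2] q [-53.7  25.9  86.9  -0.6  67.3 -16.8] open 0.452
slide [93.1  6.8  9.9] twist [-0.0039  0.0094 -0.0453]
```

View pics/w2.png

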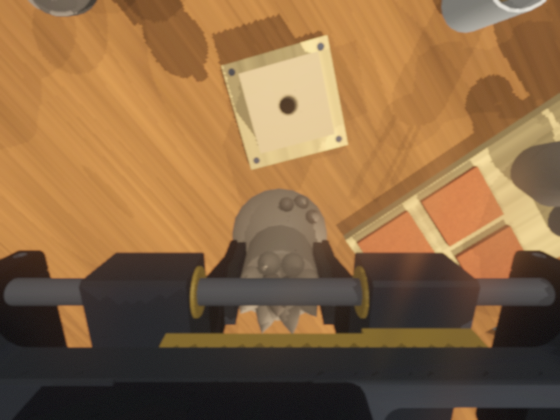

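Run:
```python
from h import *
def bore(n,x0,y0,x1,y1,th):
    c=pickle.load(open(n+".pkl","rb")); g=cv2.cvtColor(c["color"],cv2.COLOR_RGB2GRAY)[y0:y1,x0:x1].astype(float)
    w=np.clip(th-g,0,None); w[w<15]=0; v,u=np.mgrid[y0:y1,x0:x1]; a,b=(w*u).sum()/w.sum(),(w*v).sum()/w.sum()
    print(n,np.median(g),g.min(),(w>0).sum(),a,b,onz(c,a,b,.064)); return c,a,b
A=[bore("w2",273,90,303,120,140),bore("top0",428,232,452,256,140),bore("scene0",198,160,212,175,130)]
# LSQ triangulation
M=np.zeros((3,3));k=np.zeros(3)
for c,a,b in A:
    d=ray(c,a,b); d/=np.linalg.norm(d); Q=np.eye(3)-np.outer(d,d); M+=Q;k+=Q@c["position"]
print(np.linalg.solve(M,k))
```

```text
w2 206.0 64.0 225 287.28997151413336 104.98612227010445 [ 0.48801518 -0.32893784  0.064     ]
top0 169.0 55.0 89 438.99646017699115 243.41140609636184 [ 0.48767536 -0.32736636  0.064     ]
scene0 170.0 108.0 3 202.94545454545454 168.0 [ 0.49374772 -0.32553715  0.064     ]
[ 0.48864247 -0.32951046  0.05995009]
```

Run:
```python
from h import *
from scipy.optimize import least_squares
c=pickle.load(open("w2.pkl","rb")); T=c["T_tool_cam"]
h,w=c["depth"].shape; u,v=np.meshgrid(np.arange(w),np.arange(h)); D=c["depth"]
P=np.stack([(u-c["cx"])/c["fx"]*D,-(v-c["cy"])/c["fy"]*D,-D],-1)@T[:3,:3].T+T[:3,3]
P*=1000
m=(abs(P[...,1])<45)&(abs(P[...,0])<50)&(P[...,2]>-5)&(P[...,2]<45)&(v<245)
Q=P[m]; print(m.sum(), Q.min(0),Q.max(0))
for z in range(0,45,4):
    q=Q[abs(Q[:,2]-z)<2]
    if len(q)<15: continue
    r=least_squares(lambda p:np.hypot(q[:,0]-p[0],q[:,1]-p[1])-p[2],[0,0,30],loss="soft_l1")
    print(z,len(q),np.round(r.x,2),np.round(np.abs(r.fun).mean(),2), q[:,0].max().round(1))
```

```text
3753 [  2.86426854 -32.78096766  -4.98887864] [33.44598959 33.1903076  42.38764491]
0 178 [-13.13   0.14  31.42] 1.25 19.6
4 473 [-0.9   0.15 21.16] 0.79 22.8
8 787 [ 0.14  0.85 23.86] 1.98 32.3
12 627 [ 0.25  0.53 26.31] 1.6 33.4
16 511 [ 0.28  0.63 28.69] 1.12 31.8
20 276 [ 0.28  0.73 30.43] 1.02 32.7
24 172 [-0.62  0.22 31.54] 0.26 32.1
28 192 [-0.77  0.21 32.29] 0.24 32.1
32 180 [-0.69  0.18 32.86] 0.23 33.1
36 173 [-0.73  0.21 33.44] 0.18 33.4
40 15 [-1.16  0.31 33.92] 0.11 32.9
```

>>> carry_out --grip '[-1,-1,-1,-1,-1,-1]' --slide '[[0,0,0],[0,0,0],[0,0,0],[0,0,0],[0,0,0],[0,0,0]]' --twist '[[0,0.009,-0.045],[-0.05,0,0],[-0.1,0,0],[-0.08,0,0],[-0.035,0,0],[0,0,0]]'

```text
time_s: 9.55
position: [0.423, -0.3922, 0.2398]
tcp_rot: [[0.559, 0.801, 0.216], [0.829, -0.541, -0.139], [0.006, 0.257, -0.966]]
force: [0.7, 0.4, -3.6]
opening: 0.451
```

```bash
cat >> h.py <<'E'
BORE=np.array([.4878,-.3282,.064]); OX,OY=-.7,.2; LT=79.1
def lean(th,e,h,lx=0,yaw=56):
    """low edge at y=e mm rel bore centre, depth h below mouth, lateral lx; th deg"""
    B=down(yaw); t=np.radians(th); R=B@Ro.from_rotvec([-t,0,0]).as_matrix()
    # low edge in tool frame
    le=np.array([OX,OY-9,LT])
    off=R@le/1000
    p=BORE+B@(np.array([lx,e,h])/1000)-off
    return p,R
def where(yaw=56):
    from rig import bot
    s=bot.read_state();B=down(yaw)
    f=lambda l:np.round(B.T@(s["position"]+s["tcp_rot"]@(np.array(l)/1000)-BORE)*1000,1)
    a=B.T@s["tcp_rot"][:,2]
    print("t %.2f"%s["time_s"],"low",f([OX,OY-9,LT]),"tip",f([OX,OY,LT]),"base",f([OX,OY,LT-36]),"axis deg xy",np.round(np.degrees(a[:2]),1),"F(yawfr)",np.round(B.T@s["force"],1),"M",np.round(B.T@s["moment"],2),"open %.3f"%s["opening"])
def gl(*a,**k):
    where(); p,R=lean(*a,**k); go(p,R=R)
E
python3 -c "
from h import *
gl(15,-6,-15)"
```

```text
t 9.55 low [-89.5  -6.1 -97.1] tip [-89.5   2.6 -99.4] base [ -89.7   -6.7 -134.2] axis deg xy [ 0.3 14.7] F(yawfr) [0.7 0.3 3.6] M [ 0.28  0.   -0.01] open 0.451
t 9.55 pos [ 0.423  -0.3922  0.2398] F [ 0.7  0.4 -3.6] q [-57.2  20.1  99.3   8.3  47.3 -28.2] open 0.451
slide [ 89.5 -21.2  79.8] twist [-0.0016 -0.0056 -0.0011]
```

>>> carry_out --grip '[-1,-1,-1,-1,-1,-1,-1]' --slide '[[10,-1,5],[25,-4,18],[28,-7,25],[18,-5,18],[8,-3,10],[0,0,0],[0,0,0]]' --twist '[[0,-0.005,0],[0,0,0],[0,0,0],[0,0,0],[0,0,0],[0,0,0],[0,0,0]]'

```text
time_s: 10.25
position: [0.4785, -0.3133, 0.1597]
tcp_rot: [[0.558, 0.802, 0.212], [0.83, -0.539, -0.142], [0.0, 0.256, -0.967]]
force: [0.3, 0.2, -3.5]
opening: 0.45
```

Run:
```python
from h import *
gl(15,-6,-15)
from rig import bot
c=bot.capture('scene'); pickle.dump(c,open("s4.pkl","wb")); crop(c,160,90,260,190,6,'pics/s4.png')
```

```text
t 10.25 low [  6.4  -4.3 -17. ] tip [  6.5   4.4 -19.3] base [  6.4  -4.8 -54.1] axis deg xy [ 0.  14.7] F(yawfr) [0.4 0.1 3.5] M [0.27 0.01 0.02] open 0.450
t 10.25 pos [ 0.4785 -0.3133  0.1597] F [ 0.3  0.2 -3.5] q [-46.1  26.6 104.9   5.5  34.1 -16.4] open 0.450
slide [-6.4 -2.4  1.4] twist [-0.0032 -0.0006  0.0018]
```

View pics/s4.png

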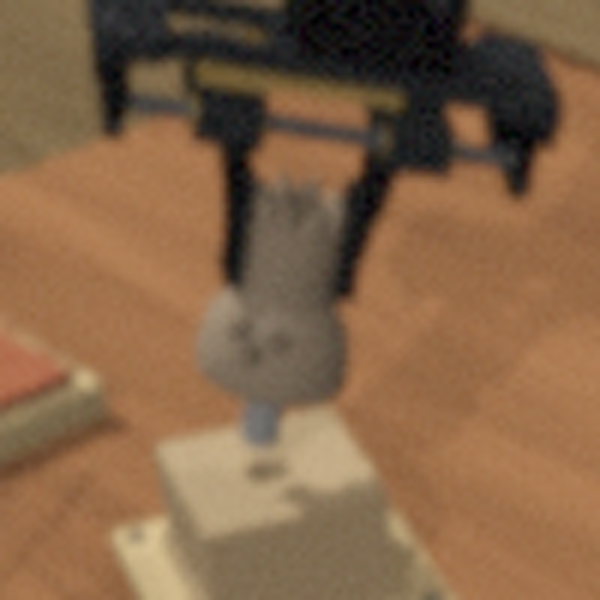

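>>> carry_out --grip '[-1,-1,-1]' --slide '[[-4,-1.5,4],[-2.4,-1,4],[0,0,2]]' --twist '[[-0.003,0,0],[0,0,0],[0,0,0]]'

```text
time_s: 10.6
position: [0.4752, -0.3229, 0.1516]
tcp_rot: [[0.56, 0.799, 0.219], [0.828, -0.54, -0.15], [-0.002, 0.265, -0.964]]
force: [-0.5, 0.5, -3.6]
opening: 0.448
```

```bash
cat >> h.py <<'E'
def proj(c,p):
    q=c["rotation"].T@(np.array(p)-c["position"]); return c["cx"]-c["fx"]*q[0]/q[2], c["cy"]+c["fy"]*q[1]/q[2]
def look(name,x0=180,y0=120,x1=230,y1=180,k=10):
    from rig import bot
    s=bot.read_state(); c=bot.capture("scene"); pickle.dump(c,open(name+".pkl","wb"))
    im=cv2.resize(c["color"][y0:y1,x0:x1,::-1],None,fx=k,fy=k,interpolation=cv2.INTER_CUBIC)
    f=lambda l:s["position"]+s["tcp_rot"]@(np.array(l)/1000)
    for p,col in((BORE,(0,255,0)),(f([OX,OY,LT]),(0,0,255)),(f([OX,OY-9,LT]),(0,255,255)),(f([OX,OY+9,LT]),(0,255,255))):
        u,v=proj(c,p); print(np.round((u,v),1)); cv2.circle(im,(int((u-x0+.5)*k),int((v-y0+.5)*k)),3,col,-1)
    cv2.imwrite(f"pics/{name}.png",im)
E
python3 - <<'E'
from h import *
gl(15,-6,-5)
look("s5")
E
```

```text
t 10.60 low [-3.5 -0.9 -9. ] tip [ -3.5   7.7 -11.4] base [ -3.4  -1.8 -46.1] axis deg xy [-0.1 15.2] F(yawfr) [ 0.2 -0.7  3.6] M [ 0.32 -0.02  0.01] open 0.448
t 10.60 pos [ 0.4752 -0.3229  0.1516] F [-0.5  0.5 -3.6] q [-47.2  27.4 105.3   6.3  32.4 -18. ] open 0.448
slide [ 3.3 -5.5  2.6] twist [ 0.0064  0.0019 -0.0008]
[204.  166.8]
[200.6 162.9]
[203.9 163.3]
[197.3 162.5]
```

View pics/s5.png

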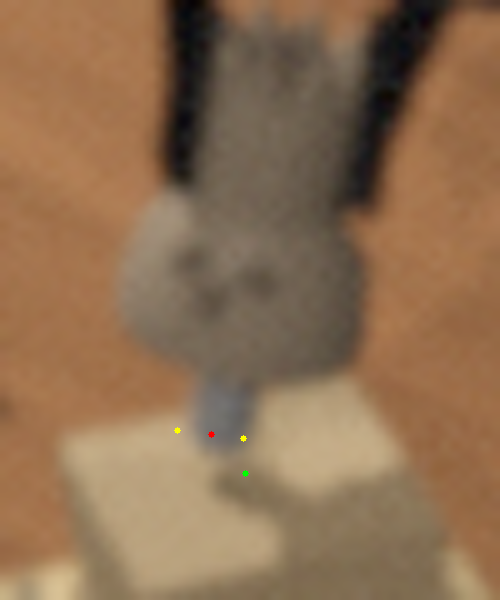

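>>> carry_out --grip '[-1,-1,-1]' --slide '[[3,-5,0],[0,0,0],[0,0,0]]' --twist '[[0,0,0],[0,0,0],[0,0,0]]'

```text
time_s: 10.95
position: [0.4723, -0.318, 0.1502]
tcp_rot: [[0.562, 0.798, 0.218], [0.827, -0.541, -0.15], [-0.002, 0.265, -0.964]]
force: [-0.0, 0.1, -4.2]
opening: 0.451
```

Run:
```python
from h import *
gl(15,-6,-5)
look("s6")
gl(15,-6,-5)
```

```text
t 10.95 low [-1.1 -6.  -7.6] tip [ -1.1   2.6 -10. ] base [ -1.   -6.9 -44.7] axis deg xy [-0.1 15.2] F(yawfr) [ 0.1 -0.1  4.2] M [0.35 0.05 0.02] open 0.451
t 10.95 pos [ 0.4723 -0.318   0.1502] F [-0.   0.1 -4.2] q [-47.   27.3 106.1   6.3  31.7 -17.7] open 0.451
slide [ 0.9 -0.1  2.6] twist [ 0.0065  0.0023 -0.0024]
[204.  166.8]
[202.6 163.6]
[205.9 164. ]
[199.3 163.2]
t 11.00 low [-0.9 -6.5 -7.5] tip [-0.9  2.2 -9.8] base [ -0.9  -7.3 -44.6] axis deg xy [-0.1 15.1] F(yawfr) [-1.  -0.   4.4] M [ 0.4   0.06 -0.02] open 0.448
t 11.00 pos [ 0.4721 -0.3177  0.1501] F [-0.6 -0.8 -4.4] q [-47.   27.3 106.1   6.3  31.7 -17.7] open 0.448
slide [0.8 0.2 2.6] twist [ 0.0057  0.0021 -0.0023]
```

View pics/s6.png

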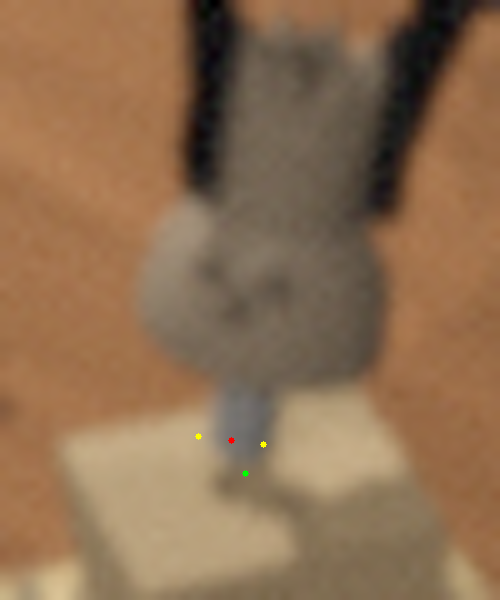

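Run:
```python
from h import *
c=pickle.load(open("s6.pkl","rb")); im=c["color"].astype(int)
for v in range(157,172):
    d=(im[v,195:214,2]-im[v,195:214,0]) # blue - red
    w=np.clip(d+25,0,None); print(v,d, "c %.2f"%((w*np.arange(195,214)).sum()/max(w.sum(),1)), "w %.1f"%(w.sum()/max(w.max(),1)))
c=pickle.load(open("scene0.pkl","rb")); print(c["color"][163:173,197:212].sum(-1)//3)
```

```text
157 [-86 -85 -78 -74 -67 -55 -44 -33 -27 -31 -29 -29 -30 -29 -29 -31 -28 -31
 -30] c 0.00 w 0.0
158 [-87 -84 -86 -84 -77 -68 -49 -27 -21 -20 -26 -27 -27 -33 -37 -38 -40 -37
 -40] c 203.56 w 1.8
159 [-84 -86 -86 -84 -80 -68 -45 -22 -12 -14 -16 -20 -29 -42 -48 -49 -49 -52
 -52] c 204.00 w 3.2
160 [-84 -81 -84 -77 -77 -61 -37 -17  -9  -7  -7 -11 -30 -47 -57 -57 -58 -57
 -57] c 204.19 w 4.1
161 [-76 -72 -70 -68 -66 -56 -33 -13  -5  -9  -8 -10 -33 -52 -59 -55 -59 -59
 -60] c 204.04 w 4.0
162 [-69 -65 -63 -61 -60 -50 -31 -14  -6  -6  -5 -15 -38 -53 -59 -58 -59 -57
 -60] c 203.99 w 4.0
163 [-62 -60 -59 -60 -57 -50 -29 -10  -5  -5  -6 -16 -39 -55 -60 -61 -62 -61
 -60] c 203.84 w 4.2
164 [-60 -60 -61 -61 -60 -51 -35 -20  -9  -8 -11 -23 -48 -54 -58 -60 -59 -62
 -61] c 203.85 w 3.2
165 [-58 -61 -61 -58 -59 -56 -47 -31 -19 -16 -17 -37 -53 -59 -57 -61 -61 -59
 -60] c 204.09 w 2.6
166 [-60 -60 -59 -60 -60 -58 -54 -43 -34 -31 -34 -45 -54 -59 -60 -61 -60 -60
 -62] c 0.00 w 0.0
167 [-60 -61 -59 -59 -59 -58 -55 -45 -42 -44 -45 -49 -53 -58 -59 -61 -60 -61
 -62] c 0.00 w 0.0
168 [-60 -60 -60 -60 -58 -59
[... 286 characters left out ...]
59 -59 -59 -58 -56 -57 -54 -54 -48 -46 -47 -46 -50
 -50] c 0.00 w 0.0
[[164 164 164 164 163 163 165 163 164 163 164 165 163 165 164]
 [165 165 165 163 164 163 161 160 164 160 165 163 165 162 161]
 [164 163 163 162 162 159 156 156 155 156 160 162 164 163 162]
 [163 165 164 160 153 145 137 141 141 141 152 160 162 163 165]
 [163 162 165 158 139 123 117 117 119 122 138 151 160 163 163]
 [163 165 163 153 129 107 103 110 110 120 131 148 160 164 163]
 [165 161 162 156 140 122 116 119 125 131 142 156 162 162 165]
 [163 164 165 159 154 145 142 140 147 152 154 162 165 165 165]
 [163 164 164 161 163 161 159 158 159 160 164 163 162 165 162]
 [164 164 166 161 165 161 164 163 163 162 163 163 162 165 165]]
```

Run:
```python
from h import *
from rig import bot
s=bot.read_state(); c=pickle.load(open("s6.pkl","rb"))
f=lambda l:s["position"]+s["tcp_rot"]@(np.array(l)/1000)
for n,l in (("tip",79.1),("base",43.1),("belly",23),("neck50",-7),("neck76",-33),("crown",-45)):
    print(n,np.round(proj(c,f([OX,OY,l])),1), "L",np.round(proj(c,f([OX,OY-20,l])),1),"R",np.round(proj(c,f([OX,OY+20,l])),1))
g=cv2.cvtColor(c["color"],cv2.COLOR_RGB2GRAY)
for v in (130,134,138,142,147,150,153): print(v,g[v,188:226])
B=pickle.load(open("scene0.pkl","rb"))
# plinth corners check
print([np.round(proj(B,BORE+down(0)@[0,0,0]),1)])
```

```text
tip [202.8 163.6] L [210.1 164.5] R [195.4 162.8]
base [204.9 152.1] L [212.3 153.1] R [197.4 151.2]
belly [206.1 145.5] L [213.6 146.5] R [198.6 144.5]
neck50 [208.  135.4] L [215.6 136.4] R [200.3 134.3]
neck76 [209.7 126.3] L [217.3 127.5] R [201.9 125.1]
crown [210.4 122.1] L [218.1 123.2] R [202.6 120.8]
130 [129 125 126 122 125 128 123 127 125 114  86  43  23  32  58  80  96 101
 101 101 100  94  95  96 100  96  91  85  85  74  50  34  28  25  49  90
 113 118]
134 [129 131 131 132 127 127 128 127 119  98  56  25  26  49  69  91  99 101
 105 103 104 103 105  99  97  91  88  84  70  51  34  32  42  80 106 122
 120 118]
138 [137 135 136 130 135 130 126 129 130 117  85  52  48  65  83  97 101 104
 105 104 103 101 100  94  91  86  80  69  58  33  21  39  84 116 128 131
 127 125]
142 [121 124 124 131 129 129 134 140 148 145 146 143 136 117 105 108 107 104
 106 100 103  95  99  92  89  81  79  73  78  81  92 101 117 123 130 124
 125 127]
147 [122 128 130 129 123 128 134 137 136 133 127 113  98  89  99 112 113 112
 103  99  96 103 104 102 100  95  94  89  85  79  93 112 123 124 125 126
 125 128]
150 [125 124 128 128 124 129 126 128 125 123 121 114 113 107 101  88  88  99
  97  97  92 100 101 100  97  95  90  86  81  78  89 111 126 126 121 121
 125 124]
153 [126 124 123 123 123 123 119 117 112 111 111 110 109 108 105 104 105 107
 108 103 105 102 102  96  92  93  93  83  78  80  97 122 128 129 123 120
 116 112]
[array([204. , 166.8])]
```

Run:
```python
from h import *
from rig import bot
from scipy.optimize import least_squares
s=bot.read_state(); c=pickle.load(open("s6.pkl","rb"))
P=cloud(c)
Q=((P-s["position"])@s["tcp_rot"]*1000)[118:165,188:226].reshape(-1,3)
Q=Q[(abs(Q[:,0])<45)&(abs(Q[:,1])<45)]
for z in range(-36,44,6):
    q=Q[(abs(Q[:,2]-z)<3)&(np.abs(Q[:,1])<40)]
    R0=20 if z<0 else None
    if z<0:
        q=q[abs(q[:,1]+0)<16]
        r=least_squares(lambda p:np.hypot(q[:,0]-p[0],q[:,1]-p[1])-20,[0,0],loss="soft_l1")
    else: r=least_squares(lambda p:np.hypot(q[:,0]-p[0],q[:,1]-p[1])-p[2],[0,0,30],loss="soft_l1")
    print(z,len(q),np.round(r.x,2),np.round(abs(r.fun).mean(),2))
# pin
q=Q[(Q[:,2]>48)&(Q[:,2]<76)&(np.hypot(Q[:,0],Q[:,1])<16)]
print("pin",len(q)); r=least_squares(lambda p:np.hypot(q[:,0]-p[0],q[:,1]-p[1])-9,[0,0],loss="soft_l1"); print(r.x,abs(r.fun).mean())
# plinth in scene0, s6, top
for n in("scene0","top0"):
    P=cloud(pickle.load(open(n+".pkl","rb"))); m=(abs(P[...,2]-.064)<.006)&(abs(P[...,0]-BORE[0])<.07)&(abs(P[...,1]-BORE[1])<.07)
    q=P[m]; print(n,q.mean(0),cv2.minAreaRect((q[:,:2]*1000).astype(np.float32)))
```

```text
-36 69 [-1.95  6.27] 5.98
-30 33 [-0.6  -2.74] 1.87
-24 25 [ 0.08 -3.02] 1.42
-18 33 [-0.43 -1.96] 1.41
-12 26 [ 0.75 -2.59] 1.14
-6 23 [-0.15 -1.41] 1.08
0 50 [-8.35 -2.01 28.14] 2.06
6 38 [ 0.46 -2.4  20.71] 1.8
12 74 [ 2.14 -2.18 23.85] 2.91
18 62 [ 2.34 -1.41 27.84] 2.07
24 58 [ 2.28 -1.87 29.91] 1.32
30 54 [ 1.69 -1.68 31.14] 1.2
36 52 [ 0.55 -2.57 33.3 ] 1.16
42 52 [ 1.11 -2.42 32.84] 1.13
pin 37
[ 0.47939294 -1.73351784] 1.2475331530658529
scene0 [ 0.48966034 -0.32391344  0.0604207 ] ((488.1046142578125, -326.691162109375), (90.84329986572266, 86.3520736694336), 67.30028533935547)
top0 [ 0.48832739 -0.32641429  0.064377  ] ((488.2305603027344, -327.39068603515625), (86.73998260498047, 85.1456298828125), 68.04891204833984)
```

>>> carry_out --grip '[-1,-1,-1]' --slide '[[1.5,0.9,3.5],[0,0,2.5],[0,0,0]]' --twist '[[0,0,0],[0,0,0],[0,0,0]]'

```text
time_s: 11.3
position: [0.4756, -0.3178, 0.1444]
tcp_rot: [[0.561, 0.798, 0.219], [0.828, -0.541, -0.15], [-0.001, 0.265, -0.964]]
force: [-0.5, 0.1, -4.7]
opening: 0.453
```

Run:
```python
from h import *
gl(15,-4,3,.6)
```

```text
t 11.30 low [ 0.9 -3.5 -1.8] tip [ 0.9  5.2 -4.1] base [  1.   -4.3 -38.8] axis deg xy [-0.1 15.2] F(yawfr) [-0.2 -0.5  4.7] M [ 0.27 -0.   -0.04] open 0.453
t 11.30 pos [ 0.4756 -0.3178  0.1444] F [-0.5  0.1 -4.7] q [-46.7  28.  106.    6.3  31.1 -17.5] open 0.453
slide [-0.5 -1.3  4.5] twist [ 0.0064  0.0021 -0.0019]
```

>>> carry_out --grip '[-1,-1]' --slide '[[-0.3,-0.8,1.9],[0,-0.2,0.9]]' --twist '[[0.003,0,0],[0,0,0]]'

```text
time_s: 11.5
position: [0.4754, -0.318, 0.1411]
tcp_rot: [[0.561, 0.799, 0.216], [0.828, -0.541, -0.148], [-0.002, 0.262, -0.965]]
force: [-0.2, -0.2, -5.0]
opening: 0.454
```

Run:
```python
from h import *
gl(15,-4,3,.6)
```

```text
t 11.50 low [ 0.7 -3.8  1.5] tip [ 0.7  4.9 -0.8] base [  0.7  -4.5 -35.6] axis deg xy [-0.1 15. ] F(yawfr) [-0.3 -0.1  5. ] M [ 0.31  0.04 -0.01] open 0.454
t 11.50 pos [ 0.4754 -0.318   0.1411] F [-0.2 -0.2 -5. ] q [-46.7  28.4 106.1   6.2  30.9 -17.5] open 0.454
slide [-0.2 -0.3  1.4] twist [ 0.0033  0.002  -0.0016]
```

>>> carry_out --grip '[-1,-1,-1]' --slide '[[0,-0.3,1],[0,-0.3,1],[0,0,0]]' --twist '[[0,0,0],[0,0,0],[0,0,0]]'

```text
time_s: 11.8
position: [0.4755, -0.3181, 0.139]
tcp_rot: [[0.561, 0.799, 0.216], [0.828, -0.541, -0.149], [-0.002, 0.262, -0.965]]
force: [0.2, 0.9, -3.0]
opening: 0.453
```

Run:
```python
from h import *
gl(15,-4,3,.6)
look("s7")
```

```text
t 11.80 low [ 0.6 -3.6  3.6] tip [0.6 5.1 1.3] base [  0.7  -4.4 -33.5] axis deg xy [-0.1 15. ] F(yawfr) [ 0.9 -0.4  3. ] M [0.37 0.01 0.  ] open 0.453
t 11.80 pos [ 0.4755 -0.3181  0.139 ] F [ 0.2  0.9 -3. ] q [-46.7  28.6 106.2   6.3  30.5 -17.6] open 0.453
slide [-0.2  0.1 -0.7] twist [ 0.0037  0.0021 -0.0016]
[204.  166.8]
[202.2 167.5]
[205.5 167.9]
[198.9 167.2]
```

View pics/s7.png

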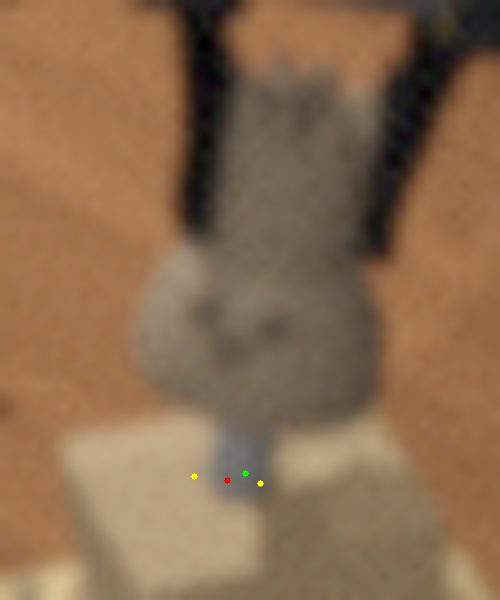

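>>> carry_out --grip '[-1,-1]' --slide '[[0,-0.3,1],[0,0,0]]' --twist '[[0,0,0],[0,0,0]]'

```text
time_s: 12.05
position: [0.4755, -0.3182, 0.1389]
tcp_rot: [[0.561, 0.799, 0.217], [0.828, -0.541, -0.149], [-0.002, 0.263, -0.965]]
force: [-0.9, 0.7, -2.3]
opening: 0.455
```

Run:
```python
from h import *
gl(15,-4,3,.6)
```

```text
t 12.05 low [ 0.5 -3.5  3.7] tip [0.5 5.2 1.4] base [  0.6  -4.3 -33.4] axis deg xy [-0.1 15.1] F(yawfr) [ 0.1 -1.2  2.3] M [0.52 0.05 0.  ] open 0.455
t 12.05 pos [ 0.4755 -0.3182  0.1389] F [-0.9  0.7 -2.3] q [-46.7  28.6 106.2   6.3  30.4 -17.7] open 0.455
slide [-0.1  0.1 -0.8] twist [ 0.0047  0.0024 -0.0014]
```

>>> carry_out --grip '[-1,-1,-1]' --slide '[[0,-1.5,-0.4],[0,-1.5,-0.4],[0,0,0]]' --twist '[[0,0,0],[0,0,0],[0,0,0]]'

```text
time_s: 12.35
position: [0.4726, -0.3162, 0.1383]
tcp_rot: [[0.561, 0.799, 0.217], [0.828, -0.541, -0.149], [-0.002, 0.263, -0.965]]
force: [-0.3, -0.1, -3.8]
opening: 0.45
```

Run:
```python
from h import *
gl(15,-8,3,.6)
```

```text
t 12.35 low [ 0.6 -7.1  4.3] tip [0.6 1.6 2. ] base [  0.7  -7.8 -32.8] axis deg xy [-0.1 15.1] F(yawfr) [-0.2 -0.2  3.8] M [ 0.3 -0.  -0. ] open 0.450
t 12.35 pos [ 0.4726 -0.3162  0.1383] F [-0.3 -0.1 -3.8] q [-46.8  28.5 106.7   6.4  30.1 -17.8] open 0.450
slide [-0.2 -0.2 -1.5] twist [ 0.0041  0.0022 -0.0016]
```

>>> carry_out --grip '[-1,-1,-1]' --slide '[[0,-1.2,-0.3],[0,-1,-0.3],[0,0,0]]' --twist '[[0,0,0],[0,0,0],[0,0,0]]'

```text
time_s: 12.65
position: [0.4716, -0.3159, 0.1384]
tcp_rot: [[0.561, 0.798, 0.219], [0.828, -0.541, -0.151], [-0.002, 0.266, -0.964]]
force: [-0.2, 1.0, -3.7]
opening: 0.449
```

Run:
```python
from h import *
gl(15,-8,3,.6)
```

```text
t 12.65 low [ 0.2 -7.8  4.2] tip [0.2 0.9 1.8] base [  0.3  -8.7 -32.9] axis deg xy [-0.2 15.2] F(yawfr) [ 0.7 -0.7  3.7] M [ 0.24  0.08 -0.  ] open 0.449
t 12.65 pos [ 0.4716 -0.3159  0.1384] F [-0.2  1.  -3.7] q [-46.9  28.4 107.    6.5  29.8 -18. ] open 0.449
slide [ 0.2  0.7 -1.2] twist [ 0.0071  0.0029 -0.002 ]
```

>>> carry_out --grip '[-1,-1]' --slide '[[0,-1.2,-0.3],[0,-0.5,0]]' --twist '[[0.004,0,0],[0,0,0]]'

```text
time_s: 12.85
position: [0.4712, -0.316, 0.1387]
tcp_rot: [[0.562, 0.798, 0.218], [0.827, -0.541, -0.151], [-0.003, 0.265, -0.964]]
force: [1.9, -1.1, -4.2]
opening: 0.449
```

Run:
```python
from h import *
gl(15,-8,3,.6)
```

```text
t 12.85 low [-0.1 -8.2  3.9] tip [-0.1  0.5  1.5] base [  0.   -9.  -33.2] axis deg xy [-0.2 15.2] F(yawfr) [0.1 2.2 4.2] M [-0.    0.11 -0.07] open 0.449
t 12.85 pos [ 0.4712 -0.316   0.1387] F [ 1.9 -1.1 -4.2] q [-46.9  28.3 106.9   6.4  29.9 -17.9] open 0.449
slide [ 0.4  0.9 -0.8] twist [ 0.0061  0.0035 -0.0024]
```

```bash
cat >> h.py <<'E'
BORE=BORE+down(56)@np.array([0,.0009,0])
E
echo ok
```

```text
ok
```

>>> carry_out --grip '[-1,-1,-1]' --slide '[[0,4.2,0.6],[0,4.2,0.6],[0,0,0]]' --twist '[[0.052,0,0],[0.052,0,0],[0,0,0]]'

```text
time_s: 13.15
position: [0.4792, -0.322, 0.1406]
tcp_rot: [[0.562, 0.816, 0.133], [0.827, -0.554, -0.095], [-0.004, 0.164, -0.986]]
force: [0.4, 0.6, -3.4]
opening: 0.454
```

Run:
```python
from h import *
gl(6,-9,4,0)
```

```text
t 13.15 low [-0.7 -7.3  2.8] tip [-0.7  1.6  1.4] base [ -0.5  -4.3 -34.2] axis deg xy [-0.3  9.4] F(yawfr) [ 0.7 -0.   3.4] M [ 0.18  0.02 -0.01] open 0.454
t 13.15 pos [ 0.4792 -0.322   0.1406] F [ 0.4  0.6 -3.4] q [-45.9  29.9 100.8   2.6  40.  -13.6] open 0.454
slide [0.4 2.8 1.5] twist [ 0.06    0.0043 -0.0034]
```

>>> carry_out --grip '[-1,-1,-1]' --slide '[[0.4,1.4,0.7],[0,1.4,0.7],[0,0,0]]' --twist '[[0.03,0.004,0],[0.03,0,0],[0,0,0]]'

```text
time_s: 13.45
position: [0.4814, -0.3228, 0.1395]
tcp_rot: [[0.561, 0.823, 0.088], [0.828, -0.558, -0.059], [0.0, 0.106, -0.994]]
force: [0.3, 0.0, -3.4]
opening: 0.453
```

Run:
```python
from h import *
gl(3,-9,4,0)
```

```text
t 13.45 low [ 0.2 -9.6  4.1] tip [ 0.2 -0.6  3.1] base [  0.2  -4.4 -32.7] axis deg xy [-0.   6.1] F(yawfr) [0.2 0.2 3.4] M [ 0.07  0.02 -0.03] open 0.453
t 13.45 pos [ 0.4814 -0.3228  0.1395] F [ 0.3  0.  -3.4] q [-45.5  31.   97.9   1.7  45.1 -12.5] open 0.453
slide [-0.2  4.8  0.6] twist [ 0.0537  0.     -0.0026]
```

>>> carry_out --grip '[-1,-1,-1]' --slide '[[0,2.4,0.3],[0,2.3,0.2],[0,0,0]]' --twist '[[0.027,0,0],[0.026,0,0],[0,0,0]]'

```text
time_s: 13.75
position: [0.4845, -0.3248, 0.1391]
tcp_rot: [[0.561, 0.826, 0.046], [0.828, -0.56, -0.031], [0.0, 0.055, -0.998]]
force: [0.5, -0.2, -2.8]
opening: 0.453
```

Run:
```python
from h import *
gl(0,-9,4,0)
```

```text
t 13.75 low [  0.3 -10.    4.3] tip [ 0.3 -1.   3.8] base [  0.3  -3.  -32.1] axis deg xy [0.  3.2] F(yawfr) [0.1 0.5 2.8] M [-0.48  0.02 -0.02] open 0.453
t 13.75 pos [ 0.4845 -0.3248  0.1391] F [ 0.5 -0.2 -2.8] q [-45.1  32.1  95.1   0.8  49.6 -11.5] open 0.453
slide [-0.3  5.4  0.3] twist [ 0.0554 -0.0003 -0.0023]
```

>>> carry_out --grip '[-1,-1,-1,-1]' --slide '[[0,1,0],[0,2.2,0.1],[0,2.2,0],[0,0,0]]' --twist '[[0,0,0],[0.028,0,0],[0.027,0,0],[0,0,0]]'

```text
time_s: 14.15
position: [0.4878, -0.3269, 0.1386]
tcp_rot: [[0.561, 0.828, 0.003], [0.828, -0.561, -0.001], [0.001, 0.003, -1.0]]
force: [0.9, -0.9, -2.5]
opening: 0.452
```

Run:
```python
from h import *
gl(0,-9,6,0)
look("s8")
```

```text
t 14.15 low [  0.5 -10.1   4.5] tip [ 0.4 -1.1  4.5] base [  0.4  -1.3 -31.5] axis deg xy [0.  0.2] F(yawfr) [-0.2  1.2  2.5] M [-0.59 -0.08  0.01] open 0.452
t 14.15 pos [ 0.4878 -0.3269  0.1386] F [ 0.9 -0.9 -2.5] q [-44.8  33.4  92.2   0.1  54.2 -10.7] open 0.452
slide [-0.4  1.4  1.5] twist [ 0.0031 -0.0006 -0.0021]
[203.7 166.8]
[204.3 168.3]
[207.6 167.9]
[201.  168.7]
```

View pics/s8.png

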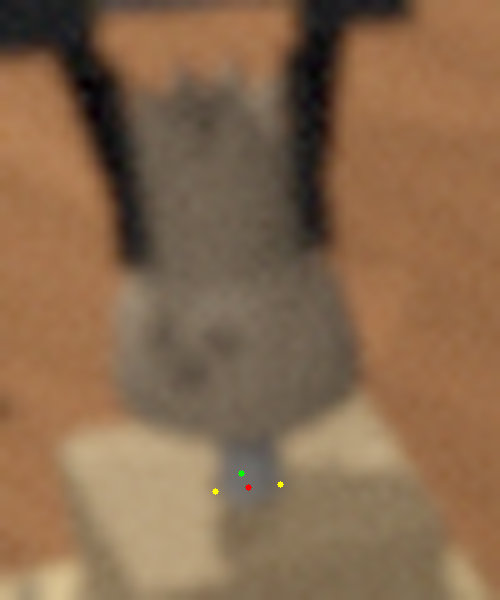

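>>> carry_out --grip '[-1,-1,-1]' --slide '[[0,0.8,0],[0,0,1.5],[0,0,1.5]]' --twist '[[0,0,0],[0,0,0],[0,0,0]]'

```text
time_s: 14.5
position: [0.4877, -0.3268, 0.1359]
tcp_rot: [[0.561, 0.828, 0.005], [0.828, -0.561, -0.003], [0.0, 0.006, -1.0]]
force: [1.3, -1.3, -2.8]
opening: 0.452
```

Run:
```python
from h import *
gl(0,-9,10,0)
```

```text
t 14.50 low [  0.4 -10.1   7.3] tip [ 0.4 -1.1  7.2] base [  0.4  -1.3 -28.8] axis deg xy [0.  0.3] F(yawfr) [-0.3  1.8  2.8] M [-0.47 -0.1  -0.02] open 0.452
t 14.50 pos [ 0.4877 -0.3268  0.1359] F [ 1.3 -1.3 -2.8] q [-44.8  33.6  92.5   0.1  53.6 -10.7] open 0.452
slide [-0.4  1.5  2.8] twist [ 0.0059 -0.0003 -0.002 ]
```

>>> carry_out --grip '[-1,-1,-1,-1]' --slide '[[0,1.2,1],[0,0.3,2],[0,0,2],[0,0,0]]' --twist '[[0.005,0,0],[0,0,0],[0,0,0],[0,0,0]]'

```text
time_s: 14.9
position: [0.4882, -0.3271, 0.13]
tcp_rot: [[0.561, 0.828, -0.001], [0.828, -0.561, 0.001], [0.0, -0.001, -1.0]]
force: [-0.3, -1.1, -4.2]
opening: 0.452
```

Run:
```python
from h import *
gl(0,-9,16,0)
```

```text
t 14.90 low [  0.5 -10.1  13.1] tip [ 0.5 -1.1 13.1] base [  0.5  -1.  -22.9] axis deg xy [ 0.  -0.1] F(yawfr) [-1.1  0.4  4.2] M [-0.36 -0.05 -0.02] open 0.452
t 14.90 pos [ 0.4882 -0.3271  0.13  ] F [-0.3 -1.1 -4.2] q [-44.7  34.2  92.3   0.   53.5 -10.6] open 0.452
slide [-0.5  1.   2.9] twist [-0.0011 -0.0005 -0.0019]
```

>>> carry_out --grip '[-1,-1,-1,-1,-1]' --slide '[[0,0.3,2.5],[0,0,2.5],[0,0,2.5],[0,0,2],[0,0,0]]' --twist '[[0,0,0],[0,0,0],[0,0,0],[0,0,0],[0,0,0]]'

```text
time_s: 15.4
position: [0.4883, -0.3271, 0.1194]
tcp_rot: [[0.561, 0.828, -0.001], [0.828, -0.561, 0.001], [0.0, -0.002, -1.0]]
force: [0.5, -2.1, -3.6]
opening: 0.452
```

Run:
```python
from h import *
gl(0,-9,30,0)
```

```text
t 15.40 low [  0.5 -10.   23.7] tip [ 0.5 -1.  23.7] base [  0.5  -0.9 -12.3] axis deg xy [ 0.  -0.1] F(yawfr) [-1.5  1.6  3.6] M [-0.31 -0.09 -0.02] open 0.452
t 15.40 pos [ 0.4883 -0.3271  0.1194] F [ 0.5 -2.1 -3.6] q [-44.7  35.1  92.7   0.   52.3 -10.6] open 0.452
slide [-0.5  0.9  6.3] twist [-0.0018 -0.0005 -0.0018]
```

>>> carry_out --grip '[-1,-1,-1,-1,-1]' --slide '[[-0.4,0.4,2.5],[0,0,2.5],[0,0,2],[0,0,1],[0,0,0]]' --twist '[[0,0,0],[0,0,0],[0,0,0],[0,0,0],[0,0,0]]'

```text
time_s: 15.9
position: [0.4882, -0.3274, 0.1105]
tcp_rot: [[0.561, 0.828, -0.002], [0.828, -0.561, 0.002], [0.001, -0.003, -1.0]]
force: [0.5, -1.4, -2.2]
opening: 0.454
```

Run:
```python
from h import *
gl(0,-9,36,0)
```

```text
t 15.90 low [  0.3 -10.   32.6] tip [ 0.3 -1.  32.6] base [ 0.2 -0.9 -3.4] axis deg xy [ 0.  -0.2] F(yawfr) [-0.9  1.2  2.2] M [-0.28 -0.06 -0.03] open 0.454
t 15.90 pos [ 0.4882 -0.3274  0.1105] F [ 0.5 -1.4 -2.2] q [-44.7  35.9  93.    0.   51.3 -10.6] open 0.454
slide [-0.2  0.8  3.4] twist [-0.0027 -0.0009 -0.0019]
```

3.4 mm to go; now in small steps until contact.

>>> carry_out --grip '[-1,-1,-1,-1]' --slide '[[0,0.3,1],[0,0,1],[0,0,0.7],[0,0,0]]' --twist '[[-0.002,0,0],[0,0,0],[0,0,0],[0,0,0]]'

```text
time_s: 16.3
position: [0.4883, -0.3273, 0.1075]
tcp_rot: [[0.561, 0.828, -0.001], [0.828, -0.561, 0.002], [0.001, -0.001, -1.0]]
force: [0.2, -1.2, -3.5]
opening: 0.448
```

Run:
```python
from h import *
gl(0,-9,36,0)
```

```text
t 16.30 low [ 0.4 -9.9 35.6] tip [ 0.4 -0.9 35.6] base [ 0.3 -0.9 -0.4] axis deg xy [ 0.1 -0.1] F(yawfr) [-0.9  0.9  3.5] M [-0.21 -0.03 -0.01] open 0.448
t 16.30 pos [ 0.4883 -0.3273  0.1075] F [ 0.2 -1.2 -3.5] q [-44.7  36.1  93.1   0.1  50.8 -10.7] open 0.448
slide [-0.3  0.8  0.4] twist [-0.0013 -0.001  -0.0018]
```

>>> carry_out --grip '[-1,-1,-1]' --slide '[[0,0,0.7],[0,0,0.7],[0,0,0.3]]' --twist '[[0,0,0],[0,0,0],[0,0,0]]'

```text
time_s: 16.6
position: [0.4883, -0.3274, 0.1072]
tcp_rot: [[0.561, 0.828, -0.0], [0.828, -0.561, 0.001], [0.001, -0.001, -1.0]]
force: [-0.3, -0.1, -0.6]
opening: 0.448
```

Run:
```python
from h import *
gl(0,-9,36,0)
```

```text
t 16.60 low [ 0.3 -9.8 35.9] tip [ 0.3 -0.8 35.9] base [ 0.3 -0.8 -0.1] axis deg xy [ 0.  -0.1] F(yawfr) [-0.2 -0.2  0.6] M [-0.03 -0.08  0.02] open 0.448
t 16.60 pos [ 0.4883 -0.3274  0.1072] F [-0.3 -0.1 -0.6] q [-44.7  36.1  93.2   0.   50.8 -10.7] open 0.448
slide [-0.3  0.7  0.1] twist [-0.001  -0.0008 -0.0017]
```

>>> carry_out --grip '[-1,-1]' --slide '[[0,0,1],[0,0,0.5]]' --twist '[[0,0,0],[0,0,0]]'

```text
time_s: 16.8
position: [0.4884, -0.3274, 0.1072]
tcp_rot: [[0.56, 0.828, -0.0], [0.828, -0.56, 0.001], [0.001, -0.001, -1.0]]
force: [-0.5, 0.1, 2.4]
opening: 0.454
```

Run:
```python
from h import *
gl(0,-9,36,0)
look("s9",165,105,245,205,6)
```

```text
t 16.80 low [ 0.3 -9.7 35.9] tip [ 0.3 -0.7 35.9] base [ 0.3 -0.7 -0.1] axis deg xy [ 0. -0.] F(yawfr) [-0.2 -0.4 -2.4] M [ 0.17 -0.04 -0.01] open 0.454
t 16.80 pos [ 0.4884 -0.3274  0.1072] F [-0.5  0.1  2.4] q [-44.7  36.1  93.2   0.   50.7 -10.7] open 0.454
slide [-0.3  0.7  0.1] twist [-0.0006 -0.0006 -0.0016]
[203.7 166.8]
[205.4 177.8]
[208.6 177.4]
[202.1 178.2]
```

View pics/s9.png

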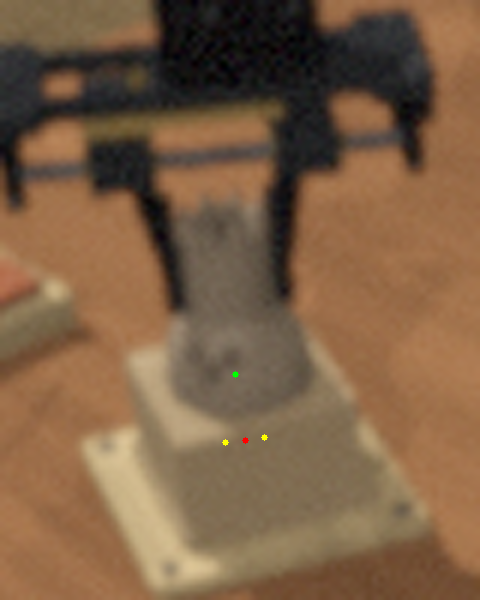

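The pot sits with its base on the plinth and no pin showing (belly at about (240,370)). The force changed sign with no further travel, so I'll release.

>>> carry_out --grip '[0.1,0.3,0.6,1,1,1,1,1]' --slide '[[0,0,0],[0,0,0],[0,0,0],[0,0,0],[0,0,0],[0,0,0],[0,0,0],[0,0,0]]' --twist '[[0,0,0],[0,0,0],[0,0,0],[0,0,0],[0,0,0],[0,0,0],[0,0,0],[0,0,0]]'

```text
time_s: 17.65
position: [0.4885, -0.3273, 0.1062]
tcp_rot: [[0.561, 0.828, 0.0], [0.828, -0.561, 0.001], [0.001, -0.0, -1.0]]
force: [-0.6, -0.7, 0.2]
opening: 0.986
```

Run:
```python
from h import *
gl(0,-9,36,0)
```

```text
t 17.65 low [ 0.6 -9.7 36.9] tip [ 0.6 -0.7 36.9] base [ 0.5 -0.6  0.9] axis deg xy [ 0.1 -0. ] F(yawfr) [-0.9 -0.2 -0.2] M [-0.04 -0.   -0.03] open 0.986
t 17.65 pos [ 0.4885 -0.3273  0.1062] F [-0.6 -0.7  0.2] q [-44.7  36.2  93.2   0.1  50.6 -10.7] open 0.986
slide [-0.5  0.6 -0.9] twist [-0.0005 -0.001  -0.0017]
```

>>> carry_out --grip '[1,1,1,1,1,1,1,1,1,1]' --slide '[[0,0,-5],[0,0,-10],[0,0,-15],[0,0,-20],[0,0,-25],[-20,0,-20],[-30,0,-10],[-30,0,0],[-15,0,0],[0,0,0]]' --twist '[[0,0,0],[0,0,0],[0,0,0],[0,0,0],[0,0,0],[0,0,0],[0,0,0],[0,0,0],[0,0,0],[0,0,0]]'

```text
time_s: 18.65
position: [0.4352, -0.4085, 0.223]
tcp_rot: [[0.558, 0.83, 0.005], [0.83, -0.558, -0.005], [-0.001, 0.006, -1.0]]
force: [0.6, 0.2, -0.3]
opening: 0.999
```

Run:
```python
from h import *
from rig import bot
go([.48,-.32,.3])
c=bot.capture("scene"); crop(c,150,100,450,360,2,"pics/f1.png")
t=bot.capture("top"); cv2.imwrite("pics/f2.png",t["color"][:,:,::-1])
w=wcap("f3")
P=cloud(w); m=(abs(P[...,0]-.4885)<.06)&(abs(P[...,1]+.328)<.06)&(P[...,2]>.03); q=P[m]
print("top",np.percentile(q[:,2],99))
for z in (.08,.085,.09,.095,.11,.13):
    k=q[(abs(q[:,2]-z)<.003)]; print(z,len(k),k.mean(0),k.min(0),k.max(0)) if len(k) else 0
```

```text
t 18.65 pos [ 0.4352 -0.4085  0.223 ] F [ 0.6  0.2 -0.3] q [-53.9  27.9  86.5   0.1  65.2 -20. ] open 0.999
slide [ 98.3 -11.7 -77.2] twist [0. 0. 0.]
top 0.3847087700443578
0.08 76 [ 0.47994682 -0.34246624  0.0797575 ] [ 0.45559066 -0.36049865  0.0771141 ] [ 0.52051383 -0.29666317  0.0829498 ]
0.085 111 [ 0.48128708 -0.33753535  0.08580093] [ 0.45656712 -0.35992562  0.08223402] [ 0.5188937  -0.29700191  0.08797463]
0.09 548 [ 0.48891201 -0.32818243  0.09041957] [ 0.45739897 -0.35879519  0.08712458] [ 0.52009951 -0.297688    0.09299035]
0.095 684 [ 0.49002712 -0.32803076  0.09526533] [ 0.45929512 -0.35665398  0.09203761] [ 0.52171931 -0.29975297  0.09798652]
```

View pics/f1.png

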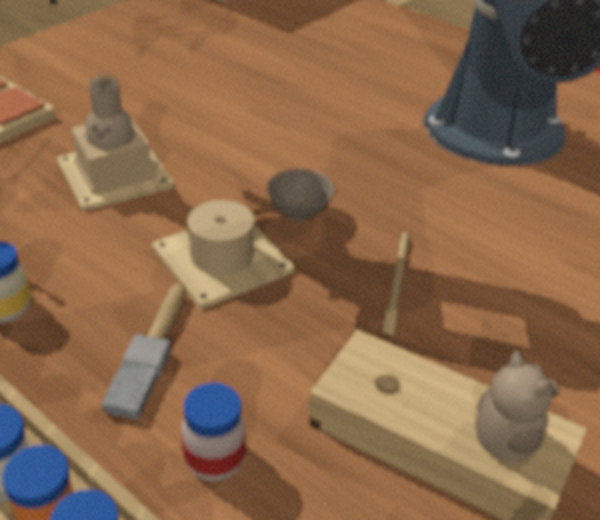

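View pics/f3.png

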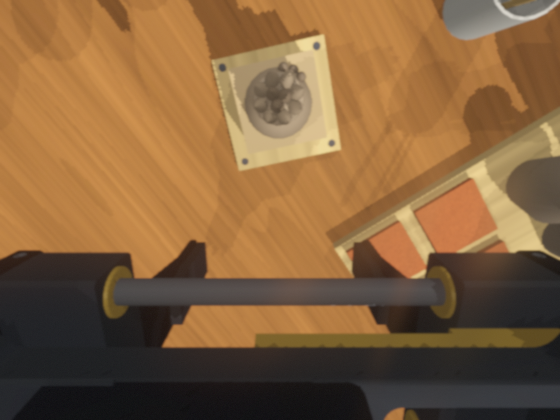

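The scene view shows the pot upright and flush on the square plinth at (105,120) and the owl in its hole at (515,410). The wrist view shows the pot centred on the plinth at (279,102) with the gripper clear.

```bash
python3 -c "
from rig import bot
print(bot.hand_in())"
```

```text
the job is handed in; nothing more can be done
None
```

The crowned pot is standing upright on the square plinth, and I have handed the job in; no verdict was reported. I gripped it by the neck, lifted it out of the rack and carried it over. I leaned it about 15° until the lower edge of the pin caught about 4 mm inside the bore. Then I straightened it about that edge and lowered it in small steps, with the jaws closed, until the base met the plinth. I opened the gripper only after that.

**Last checks**
- **Seating:** downward travel stopped with the base within about 0.1 mm of the plinth top. The force changed from carrying the pot's weight to a push up of about 2.4 N, and the tilt read under 0.1°.
- **After release:** the scene and wrist pictures show the pot upright and centred on the plinth and the gripper clear. The owl is standing in its hole as before; I did not measure its position again.
- **Limits:** the forces I read at the end of each move stayed below about 6 N, and the clock read about 19 s of the 54 s allowed.

**What disagreed**
- **Bore position:** the top and wrist cameras differed by about 1.6 mm, and the scene camera placed the pot 3 to 4 mm differently relative to the bore. I settled it by feeling for the bore wall, which moved my estimate by 0.9 mm.
- **Pot height:** I tried to confirm the final height from the last wrist picture, but the gripper in view spoiled the reading. The seating rests on the contact reading and the pictures.

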